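# Tip a tool-rest casting onto its machined face and bed it into the datum corner

## Task

Push the standing green casting over, high on its green back, so that it topples onto its bright machined face on the plywood bed; do not lift it. Then slide it sideways until its long side lies square against the blue rail, press it there with about 15 N for a second, then slide it along the blue rail until its end is flush against the steel jaw of the yellow end stop, wherever the jaw has been set, press that home in the same way, and let go. Never let it bear on a rail or the jaw with more than 25 N, and leave the seven other things on the bed and bench where they are.

Things in the scene. Friction and masses are not known exactly. Their poses are not given: they have to be found in the camera images.
- casting: Ribbed block, 60 (x) x 88 (y) x 150 mm (z, its length), 0.44 to 0.66 kg, green but for one bright bare face. Stands on end on the bed, z up. Origin: centre of the end it stands on; faces at x = +-30, y = +-44 mm. +x points out of the bright machined face, which looks roughly towards the end stop; -x out of the green back with two bolt bosses. Toppled right: x straight down, z towards the end stop, 60 mm high.
- casting_mid (a point): Centre of the casting (75 mm along its z from the origin), near its centre of mass; axes as the casting's. The casting is solid; its long sides (y) have pockets 4 mm deep within flat rims. Sliding it about on the bed, lying, takes some 2 to 7 N.
- bed: Fixed plywood bed on the bench, 400 (x) x 460 mm (y), 15 mm thick (top at z = 15 mm). Origin on its underside, 170 mm from the near edge, 230 mm from the far one, midway across; x points to the far edge, away from the robot, y to the left. Two rails run along its x, one on either side, 300 mm apart between their inner faces.
- blue_rail: Fixed rigid blue bar on the bed, the datum rail: 300 (x) x 20 (y) x 30 mm high. Origin: centre of its underside; x runs along the bar, parallel to the bed's x. It stands on the left or on the right side of the bed. Seated, the casting's centre line lies 54 mm from the bar's centre line, on the inner side.
- red_rail: Fixed rigid red bar like the blue one, on the opposite side of the bed; not used. Origin: centre of its underside.
- end_stop: Fixed yellow bar across the far part of the bed: 20 (x) x 280 (y) x 30 mm high. Origin: centre of its underside; x as the bed's. On its near side it carries a flat steel jaw 8 mm thick, parallel to it, on screws: rigid once set, but set anew each time, its near face 18 to 58 mm from the bar's centre line; that is not measured, so feel for it. The casting seats with its end on the jaw.
- collar: Bystander: steel collar, 52 mm across, 28 mm high, on the bed, outside the left-hand rail. Origin: centre of its underside.
- plug: Bystander: brass plug gauge, 36 mm across, 50 mm high, on the bed, outside the right-hand rail. Origin: centre of its underside.
- pan: Bystander: shallow spun aluminium dish, 150 mm across, 28 mm high, on the table left of the bed. Origin: centre of its underside.
- carton: Bystander: yellow carton 75 x 150 x 50 mm (x, y, z) on the table. Origin: centre of its underside.
- wax: Bystander: brown wax block 60 x 100 x 45 mm (x, y, z) on the table. Origin: centre of its underside.
- sprayer: Bystander: white spray bottle with red head, 72 mm across, 160 mm high, on the table. Origin: centre of its underside.
- spanner: Bystander: 200 mm steel spanner lying on the table along its own x. Origin: centre of its underside.
Not all that is in view belongs to the job. There is more than one size of the casting; the job needs the largest.

How it is judged:
By the outcome, as a careful person would: the job done as asked, in the order asked, and still so for the second after the job is handed in, with the robot touching nothing.
It also fails if it takes over 67 s, if anything falls off the work surface, if the arm or the gripper's body presses on something with over 40 N, if the wrist force passes 120 N, or if a joint passes its speed limit or range.

## Robot

A 6-joint arm with a two-finger parallel gripper is mounted at the origin on the work surface. World frame = base frame: x ahead of the robot, y to its left, z up, the work surface at z = 0. Lengths are in mm, angles in degrees, forces in N, time in s.
With the tool pointing down it reaches from about 350 to 850 mm from the base axis. Payload 8.1 kg.
Tool frame: the origin (TCP) lies midway between the tips of the shut fingers; the grasp point (between the pads) lies 19 mm behind it; z points along the fingers, x is the direction in which the jaws open and shut, and the axes are right-handed (so a half turn about z gives the same grasp; the last joint's range is limited). The gripper opens to 85 mm and grips with 20 to 120 N. Pads are 22 mm wide; open, the fingers measure 114 mm over their backs; the gripper's body (76 mm by 85 mm) begins 54 mm behind the grasp point. The pads swing forward as they close: fully open they stand 13 mm farther back than shut.
Start: joints at [64.263, 7.471, 85.268, -0, 87.261, -4.893], TCP at [213.476, 560.744, 231.292] pointing down, gripper open.
Joint ranges: [-169.43, 169.43], [-51.17, 129.36], [1.28, 143.12], [-76.62, 256.62], [0, 156.53], [-152.29, 152.29]. Speed limits (degrees/s): [136.94, 136.94, 159.86, 180, 180, 180].

## Interface

Orientations are given as a 3x3 rotation matrix whose columns are the frame's x, y, z axes.
In Python, from rig import manip gives the robot as it stands.
- The arm moves only by the tool step_arm, never from a script. Its argument "deltas" is a list of rows, each a list of 6 numbers: the shift along the world's x, y, z as a fraction of full scale, then the turn, a rotation vector about the world's x, y, z as a fraction of full scale. A call has 1 to 20 rows; each row shifts and turns the pose as measured when the row begins; what a row does not reach is not made up. Full scale, the value 1, is 25 cm for a shift and 4 degrees for a turn. A row lasts 1/12 s, in which the tool goes at most 41.7 mm and 7.16 degrees, less where a joint would pass 70% of its speed; a pose out of reach is approached as far as the arm can. A call with a number of a shift or a turn outside -1 to 1 is refused whole. A call with a gripper value outside its range is refused whole. "hand" is the opening, from 0 (shut) to 1 (fully open), set as the call begins (left out, the last holds). The fingers move at their own pace and stop on an object; "newtons" is the grip in N (left out, the last holds). Time passes only in rows, so rows that do not move let the fingers close. It gives the time, the measured TCP pose, the force and the opening at its end, in the units of the state.
- manip.get_state(): the state, without advancing time (a new reading comes with each control period).
- manip.capture(name): name is "side" or "top"; returns (picture, depth): 400x640x3 uint8, blue, green, red; 400x640 float32, mm along the optical axis (not along the pixel's ray), 0 where there is no reading.
- manip.camera_params(name): a dict with "fx", "fy", "cx", "cy" (pixels), "distortion" ([k1, k2, p1, p2, k3] as OpenCV has them; the pictures are not rectified), "xyz" and "rotation" of the camera in the world. Camera axes: x right, y down, z forward; pixel columns grow to the right and rows downward; lengths in mm; the calibration is good to about 2 mm. A picture is of the moment at which its call begins. camera_params takes no time and is no camera call.
- manip.hand_in(): hands the job in, once; it reports no verdict.
Trained networks look in the newest picture that a camera, given by its name, has taken for a name from the list of things; names that differ only in an ending like _2 or _b are one class to them, and where a whole thing is asked for, a point or a joint stands for the part that bears it (a point fixed in the world has none). Each returns a list of dicts, best first, with "confidence" (0 to 1); they miss things now and then, are a little off and sometimes report something else, mostly with a low value. They report only what shows in the picture. A call takes as long as a camera call. They do not tell look-alikes from the thing itself.
- manip.boxes_of(camera, query): "xyz" ([x, y, z] in mm, in world coordinates, good to about 4 mm: the middle of the surface that is visible of it).
- manip.spot_point(camera, query): "xyz" ([x, y, z] in mm, in world coordinates, good to about 4 mm: a listed point, or the origin of a listed thing).
The state is a dict: "time_s": time; "joint_positions": joint angles; "qvel": joint speeds; "joint_torque": joint torques, N m; "ee_pos": TCP position; "tcp_rot": TCP orientation; "ft_force": force on the tool from outside, world axes, zero at the start; "ft_torque": the same for the moment, N m; "opening": finger opening in mm.
Only numpy, scipy, OpenCV 4.12 (cv2) and the standard library are available. Lean on these libraries where they do the work, as an engineer would, in place of code of your own. Each camera call takes 0.05 s, during which the arm holds its last target.

## Working session

There is one attempt and no reset: what is moved stays moved. The work goes in short steps, Python scripts to look and compute and a tool call to move; the robot and the scene stay as the last step left them, time stands still between calls to the robot, and variables do not carry over. Pictures are saved under pics/ and viewed, and the job is handed in when it is done.

Besides the shell and the picture viewer there is one more tool, called by a JSON object that holds its "fn" and its "kwargs". step_arm: Moves the arm, as the interface text tells. Its arguments: {"type":"object","properties":{"deltas":{"type":"array","items":{"type":"array","items":{"type":"number"}}},"hand":{"type":"number"},"newtons":{"type":"number"}},"required":["deltas"]}

```bash
ls; mkdir -p pics
cat > h.py <<'E'
import numpy as np, cv2
from rig import manip
def cap(cam,name):
    p,d=manip.capture(cam); cv2.imwrite(f'pics/{name}.png',p); np.save(f'pics/{name}.npy',d); return p,d
def world(cam,u,v,d):
    c=manip.camera_params(cam)
    K=np.array([[c['fx'],0,c['cx']],[0,c['fy'],c['cy']],[0,0,1.]])
    pts=np.stack([np.ravel(u),np.ravel(v)],1).astype(float).reshape(-1,1,2)
    n=cv2.undistortPoints(pts,K,np.array(c['distortion'],float)).reshape(-1,2)
    d=np.ravel(d)
    P=np.c_[n*d[:,None],d]
    return P@np.array(c['rotation']).T+np.array(c['xyz'])
E
python3 - <<'E'
from h import *
np.set_printoptions(precision=2,suppress=True)
cap('top','top0');cap('side','side0')
for c in('top','side'): print(manip.camera_params(c))
for q in ['casting','casting_mid','bed','blue_rail','red_rail','end_stop']:
    for c in ('top','side'):
        print(q,c,[(np.round(r['xyz'],0).tolist(),round(r['confidence'],2)) for r in manip.spot_point(c,q)])
print(manip.get_state())
E
```

```text
pics
{'fx': 413.74780380361307, 'fy': 413.74780380361307, 'cx': 317.8329389871896, 'cy': 199.1418885177614, 'distortion': array([-0.01,  0.  ,  0.  ,  0.  ,  0.  ]), 'xyz': array([ 503.04,  -33.54, 1354.99]), 'rotation': array([[ 0.01, -1.  ,  0.07],
       [-1.  , -0.02, -0.  ],
       [ 0.01, -0.07, -1.  ]])}
{'fx': 481.8703896987232, 'fy': 481.8703896987232, 'cx': 315.33413941352757, 'cy': 195.6898324487939, 'distortion': array([-0.13,  0.  ,  0.  ,  0.  ,  0.  ]), 'xyz': array([   64.03, -1104.26,   927.43]), 'rotation': array([[ 0.9 , -0.25,  0.36],
       [-0.44, -0.51,  0.74],
       [ 0.  , -0.82, -0.57]])}
casting top [([482.0, 12.0, 13.0], 0.88), ([368.0, 123.0, 1.0], 0.8), ([354.0, -8.0, -1.0], 0.72)]
casting side [([354.0, -11.0, -2.0], 0.86), ([580.0, -206.0, 19.0], 0.68), ([367.0, 124.0, 1.0], 0.65), ([491.0, 11.0, 15.0], 0.61)]
casting_mid top [([366.0, 126.0, 50.0], 0.69), ([349.0, -8.0, 54.0], 0.68)]
casting_mid side [([326.0, -314.0, 4.0], 0.73), ([348.0, -13.0, 50.0], 0.7), ([481.0, 10.0, 92.0], 0.65), ([370.0, 124.0, 54.0], 0.65)]
bed top [([598.0, 2.0, -3.0], 0.6
[... 151 characters left out ...]
ue_rail side [([608.0, -161.0, 20.0], 0.71)]
red_rail top [([642.0, 156.0, 15.0], 0.79)]
red_rail side [([642.0, 155.0, 14.0], 0.7)]
end_stop top [([784.0, -22.0, 18.0], 0.84)]
end_stop side [([784.0, -24.0, 12.0], 0.63)]
{'time_s': 0.7, 'joint_positions': array([64.26,  7.47, 85.27, -0.  , 87.26, -4.89]), 'qvel': array([ 0.  , -0.11,  0.01,  0.01,  0.04,  0.06]), 'joint_torque': array([ -0.  , -56.91, -50.08,  -0.  ,   0.  ,   0.  ]), 'ee_pos': array([213.49, 560.75, 231.33]), 'tcp_rot': array([[ 0.36,  0.93,  0.  ],
       [ 0.93, -0.36,  0.  ],
       [ 0.  ,  0.  , -1.  ]]), 'ft_force': array([ 0.48,  0.5 , -0.71]), 'ft_torque': array([-0.02, -0.  ,  0.01]), 'opening': 85.44897269339965}
```

View pics/top0.png

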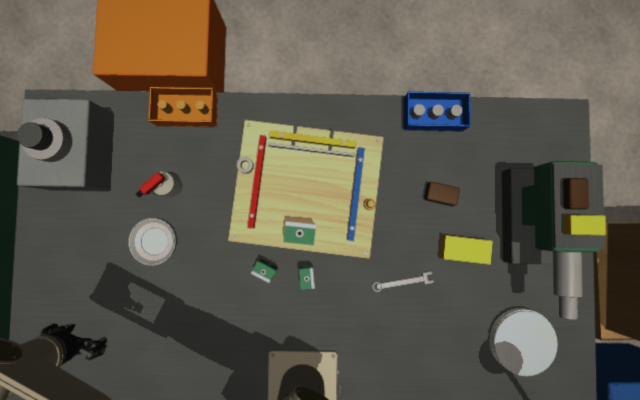

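View pics/side0.png

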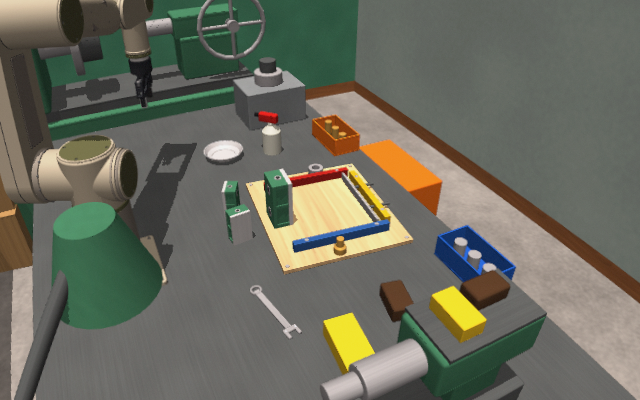

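Three green castings are visible: top (299,231) on the bed, and (264,270) and (307,278) on the table. The one on the bed is the largest and stands on the plywood, so it fits the description. I'll confirm this with a crop and measure it.

```bash
cat > m.py <<'E'
from h import *
np.set_printoptions(precision=2,suppress=True)
p=cv2.imread('pics/top0.png');d=np.load('pics/top0.npy')
V,U=np.mgrid[100:270,220:400]
W=world('top',U,V,d[100:270,220:400]).reshape(V.shape+(3,))
c=p[100:270,220:400].astype(int)
b,g,r=c[...,0],c[...,1],c[...,2]
def line(m,n):
    P=W[m]
    med=np.median(P,0); rr=cv2.minAreaRect(P[:,:2].astype(np.float32)); 
    print(n,m.sum(),med,rr,'z',np.percentile(P[:,2],[5,50,95]))
    return P
z=W[...,2]
line((b>1.6*r)&(b>1.3*g)&(z>35)&(z<60),'blue')
line((r>2*g)&(r>2*b)&(z>35)&(z<60),'red')
line((r>1.5*b)&(g>1.3*b)&(z>37)&(z<60)&(U<360)&(V<150),'yellow')
t=(z>150)&(z<180)
line(t,'cast top')
bedm=(z>8)&(z<22)
line(bedm,'bed')
for a,bx,n in(('top',(225,110,395,290),'a'),('side',(190,140,420,280),'b')):
    q=cv2.imread(f'pics/{a}0.png')[bx[1]:bx[3],bx[0]:bx[2]]
    cv2.imwrite(f'pics/crop_{n}.png',cv2.resize(q,None,fx=3.3,fy=3.3,interpolation=cv2.INTER_CUBIC))
E
python3 m.py
```

```text
blue 481 [ 610.28 -158.43   44.98] ((612.7923583984375, -159.14527893066406), (18.11391830444336, 293.5187683105469), 83.85894775390625) z [40.66 44.98 48.78]
red 497 [644.5  156.71  45.13] ((646.4761352539062, 157.0037384033203), (18.108810424804688, 293.8469543457031), 83.77944946289062) z [40.01 45.13 49.63]
yellow 595 [785.17  -8.67  45.08] ((784.574951171875, 1.467437744140625), (58.261539459228516, 314.9087829589844), 2.1611673831939697) z [39.69 45.08 49.74]
cast top 645 [485.46  13.6  164.96] ((485.340576171875, 13.782577514648438), (87.96809387207031, 60.013980865478516), 84.52373504638672) z [161.55 164.96 169.03]
bed 13848 [619.75  -4.39  15.03] ((645.454833984375, -12.818023681640625), (549.8655395507812, 584.3193969726562), 0.03928304463624954) z [10.61 15.03 19.5 ]
```

View pics/crop_a.png

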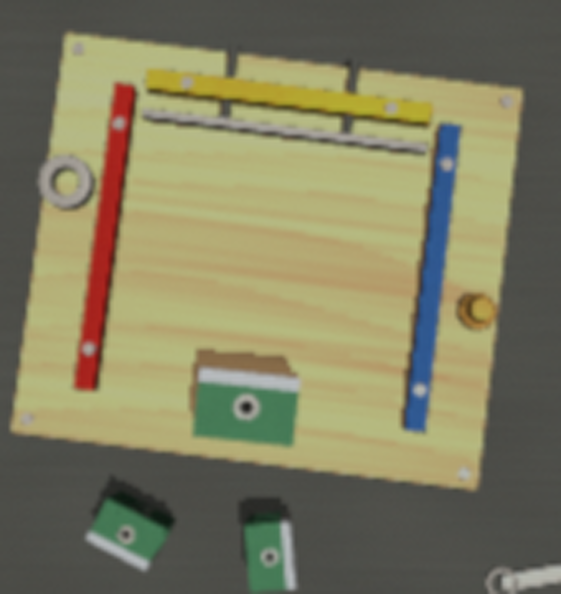

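View pics/crop_b.png

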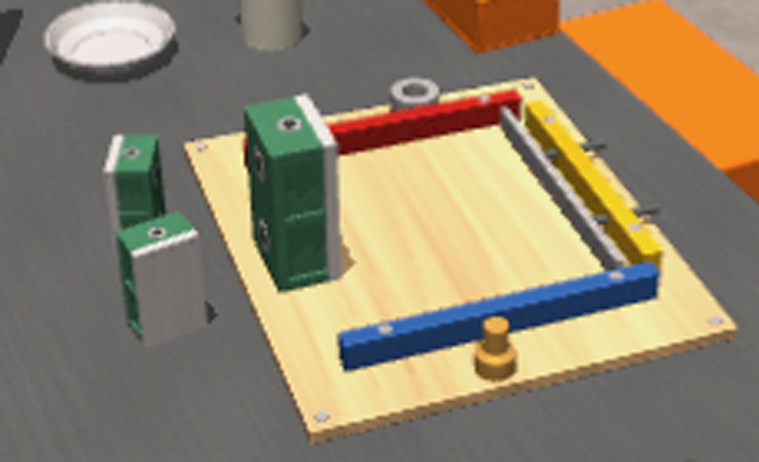

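The crop confirms it: the casting on the bed is taller than the two on the table, and its bright face looks towards the jaw. Blue is the right-hand rail and the bed yaw is about −6.2°. I'll move behind its back.

{"fn": "step_arm", "kwargs": {"deltas": [[0.05,-0.15,0.02,0,0,1],[0.05,-0.15,0,0,0,1],[0.05,-0.15,0,0,0,1],[0.05,-0.15,0,0,0,0.75],[0.05,-0.15,0,0,0,0],[0.05,-0.15,0,0,0,0],[0.05,-0.15,0,0,0,0],[0.05,-0.15,0,0,0,0],[0.05,-0.15,0,0,0,0],[0.05,-0.15,0,0,0,0],[0.05,-0.15,0,0,0,0],[0.05,-0.15,0,0,0,0]], "hand": 0.5}}

```text
time_s: 1.7
ee_pos: [361.7, 97.3, 233.0]
tcp_rot: [[0.075, 0.997, 0.003], [0.997, -0.075, -0.002], [-0.002, 0.004, -1.0]]
ft_force: [0.3, 0.4, -0.4]
opening: 42.7
```

```bash
cat > m2.py <<'E'
from h import *
np.set_printoptions(precision=2,suppress=True)
p=cv2.imread('pics/top0.png');d=np.load('pics/top0.npy')
V,U=np.mgrid[100:270,220:400]
W=world('top',U,V,d[100:270,220:400])
c=p[100:270,220:400].reshape(-1,3).astype(int)
a=np.radians(-6.18); e1=np.array([np.cos(a),np.sin(a)]); e2=np.array([-e1[1],e1[0]])
O=np.array([612.8,-159.1])
L=np.c_[(W[:,:2]-O)@e1,(W[:,:2]-O)@e2,W[:,2]]
m=(L[:,0]>70)&(L[:,0]<180)&(L[:,1]>20)&(L[:,1]<270)
for x in range(80,180,4):
    k=m&(abs(L[:,0]-x)<2); print(x,k.sum(),np.percentile(L[k,2],[10,50,90]),c[k].mean(0).astype(int))
E
python3 m2.py
```

```text
80 95 [11.79 15.36 19.67] [128 184 181]
84 91 [12.51 14.87 18.01] [124 182 181]
88 89 [11.61 15.4  17.57] [123 181 180]
92 97 [11.85 15.41 18.99] [123 180 180]
96 91 [11.34 14.73 18.06] [123 179 180]
100 91 [11.36 15.52 20.13] [124 181 180]
104 97 [11.4  14.54 17.98] [124 180 180]
108 88 [12.47 15.44 18.7 ] [124 180 180]
112 93 [10.99 14.78 18.22] [130 183 180]
116 94 [12.64 15.5  19.05] [131 182 178]
120 215 [14.45 32.28 45.32] [101 125 126]
124 97 [40.53 43.87 47.86] [144 153 157]
128 33 [38.97 42.8  46.69] [141 157 160]
132 34 [13.38 16.89 35.21] [123 147 149]
136 91 [11.99 15.46 20.21] [124 165 164]
140 90 [12.49 15.3  21.13] [124 173 170]
144 104 [11.74 15.87 35.26] [115 165 163]
148 227 [15.54 37.09 46.78] [ 57 117 125]
152 98 [41.73 45.08 49.01] [ 51 158 172]
156 87 [42.06 45.65 48.5 ] [ 56 164 178]
160 103 [42.21 45.13 49.09] [ 56 163 178]
164 95 [42.31 45.76 48.2 ] [ 56 164 178]
168 21 [40.34 43.79 45.92] [ 66 156 171]
172 22 [16.22 18.88 34.15] [ 78 144 153]
176 86 [12.67 15.46 21.02] [103 164 167]
```

{"fn": "step_arm", "kwargs": {"deltas": [[0.07,-0.15,0,0,0,-0.37],[0.07,-0.13,0,0,0,0],[0.03,-0.03,-0.05,0,0,0],[0,0,-0.12,0,0,0],[0,0,-0.12,0,0,0],[0,0,-0.06,0,0,0],[0,0,0,0,0,0]]}}

```text
time_s: 2.28
ee_pos: [408.4, 6.5, 147.2]
tcp_rot: [[0.116, 0.993, 0.017], [0.993, -0.116, -0.006], [-0.004, 0.017, -1.0]]
ft_force: [-1.4, -0.1, -0.1]
opening: 42.5
```

{"fn": "step_arm", "kwargs": {"deltas": [[0,0.05,-0.02,0,0,0.25],[0,0.01,-0.01,0,0,0],[0,0,0,0,0,0]]}}

```text
time_s: 2.53
ee_pos: [408.2, 21.6, 140.4]
tcp_rot: [[0.099, 0.995, 0.016], [0.995, -0.099, -0.006], [-0.004, 0.017, -1.0]]
ft_force: [0.6, 0.3, 0.3]
opening: 42.7
```

{"fn": "step_arm", "kwargs": {"deltas": [[0.04,-0.004,0,0.09,0.24,0],[0.04,-0.004,0,0,0,0],[0.03,-0.003,0,0,0,0],[0.012,-0.001,0,0,0,0],[0.012,-0.001,0,0,0,0],[0.012,-0.001,0,0,0,0],[0.012,-0.001,0,0,0,0],[0.012,-0.001,0,0,0,0],[0.012,-0.001,0,0,0,0]]}}

```text
time_s: 3.28
ee_pos: [458.0, 17.0, 147.1]
tcp_rot: [[0.097, 0.995, 0.006], [0.995, -0.097, -0.001], [-0.0, 0.006, -1.0]]
ft_force: [-1.4, -0.4, 1.8]
opening: 42.7
```

Run:
```python
from h import *
cap('side','side1'); q=cv2.imread('pics/side1.png')[60:280,150:430]
cv2.imwrite('pics/s1c.png',cv2.resize(q,None,fx=2.6,fy=2.6,interpolation=cv2.INTER_CUBIC)); print(manip.get_state()['ft_force'])
```

```text
[-0.46218975 -0.31513035  0.18338835]
```

View pics/s1c.png

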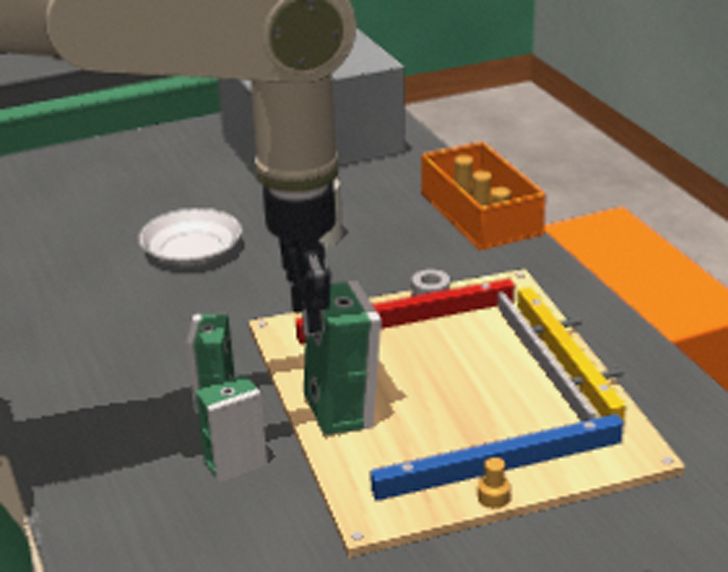

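The fingers are on the upper back at crop (318,310) and the casting is starting to tilt under about 1 N. I'll keep pushing.

{"fn": "step_arm", "kwargs": {"deltas": [[0.012,-0.001,-0.01,0,0,0],[0.012,-0.001,-0.01,0,0,0],[0.012,-0.001,-0.004,0,0,0],[0.012,-0.001,-0.004,0,0,0],[0.012,-0.001,-0.002,0,0,0],[0.012,-0.001,-0.002,0,0,0],[0.012,-0.001,-0.002,0,0,0],[0.012,-0.001,-0.002,0,0,0]]}}

```text
time_s: 4.0
ee_pos: [484.5, 14.7, 136.6]
tcp_rot: [[0.097, 0.995, 0.006], [0.995, -0.097, -0.001], [-0.0, 0.006, -1.0]]
ft_force: [-1.0, 0.7, -0.1]
opening: 42.9
```

Run:
```python
from h import *
cap('side','side2'); q=cv2.imread('pics/side2.png')[60:280,150:430]
cv2.imwrite('pics/s2c.png',cv2.resize(q,None,fx=2.6,fy=2.6,interpolation=cv2.INTER_CUBIC)); print(manip.get_state()['ft_force'])
```

```text
[-0.95295031  0.18711392 -0.22600171]
```

View pics/s2c.png

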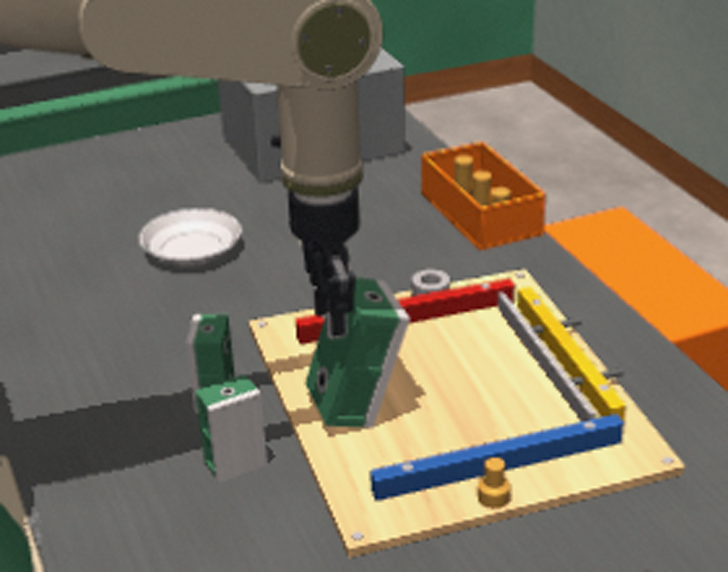

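It is tilted about 15° and tipping cleanly. I'll push on, then wait.

{"fn": "step_arm", "kwargs": {"deltas": [[0.012,-0.001,0,0,0,0],[0.012,-0.001,0,0,0,0],[0.012,-0.001,0,0,0,0],[0.012,-0.001,0,0,0,0],[0.012,-0.001,0,0,0,0],[0.012,-0.001,0,0,0,0],[0.012,-0.001,0,0,0,0],[0.012,-0.001,0,0,0,0]]}}

```text
time_s: 4.72
ee_pos: [511.5, 12.4, 136.5]
tcp_rot: [[0.097, 0.995, 0.006], [0.995, -0.097, -0.001], [-0.0, 0.007, -1.0]]
ft_force: [0.2, -0.3, 0.3]
opening: 42.9
```

Run:
```python
from h import *
cap('side','side3'); q=cv2.imread('pics/side3.png')[60:280,150:430]
cv2.imwrite('pics/s3c.png',cv2.resize(q,None,fx=2.6,fy=2.6,interpolation=cv2.INTER_CUBIC)); print(manip.get_state()['ft_force'])
```

```text
[-0.1512209  -0.03061735  0.25581738]
```

View pics/s3c.png

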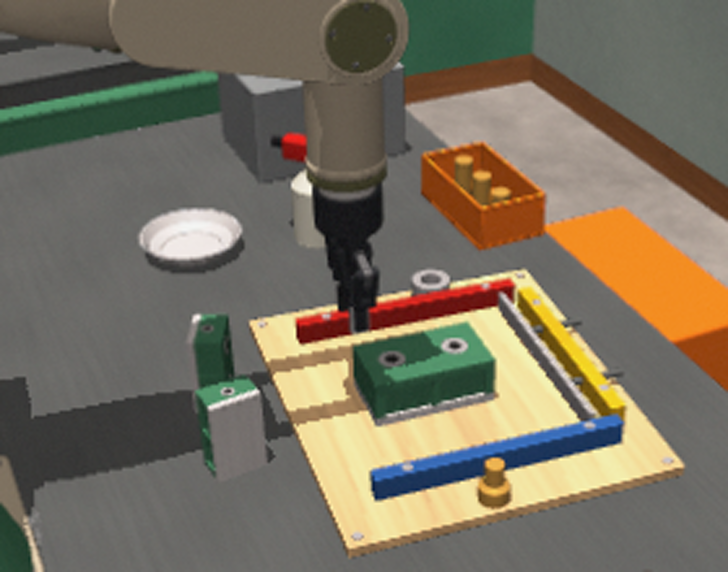

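It has toppled flat onto its bright face, with the two bosses up at crop (391,358) and (455,345). Next I'll move to its left side and turn the gripper 90°.

{"fn": "step_arm", "kwargs": {"deltas": [[0.035,0.03,0,0,0,-1],[0.035,0.03,0,0,0,-1],[0.035,0.03,0,0,0,-1],[0.035,0.03,0,0,0,-1],[0.035,0.03,0,0,0,-1],[0.035,0.03,0,0,0,-1],[0.035,0.03,0,0,0,-1],[0.035,0.03,0,0,0,-1],[0.035,0.03,0,0,0,-1],[0.035,0.03,0,0,0,-1],[0,0,0,0,0,-1],[0,0,0,0,0,-1],[0,0,0,0,0,-1],[0,0,0,0,0,-1],[0,0,0,0,0,-1],[0,0,0,0,0,-1],[0,0,0,0,0,-1],[0,0,0,0,0,-1],[0,0,0,0,0,-1],[0,0,0,0,0,-1]], "hand": 0.8}}

```text
time_s: 6.43
ee_pos: [604.5, 91.7, 134.0]
tcp_rot: [[1.0, 0.011, -0.003], [0.011, -1.0, -0.005], [-0.004, 0.005, -1.0]]
ft_force: [-0.2, -0.0, 0.5]
opening: 68.4
```

```bash
cat > loc.py <<'E'
from h import *
import sys
np.set_printoptions(precision=2,suppress=True)
a=np.radians(-6.18); e1=np.array([np.cos(a),np.sin(a)]); e2=np.array([-e1[1],e1[0]])
O=np.array([612.8,-159.1])
def loc(xy): return np.array([(np.asarray(xy)[:2]-O)@e1,(np.asarray(xy)[:2]-O)@e2])
def cast(name):
    p,d=cap('top',name)
    V,U=np.mgrid[100:270,220:400]
    W=world('top',U,V,d[100:270,220:400])
    c=p[100:270,220:400].reshape(-1,3).astype(int)
    k=(W[:,2]>66)&(W[:,2]<84)&(W[:,0]>430)&(W[:,0]<800)&(c[:,1]>c[:,2]*1.3)&(c[:,1]>c[:,0]*1.0)
    m=np.zeros((170,180),np.uint8); m.ravel()[k]=1
    n,l,s,ce=cv2.connectedComponentsWithStats(m); j=1+np.argmax(s[1:,4]); k=(l==j).ravel()
    P=W[k]; r=cv2.minAreaRect(P[:,:2].astype(np.float32)); print('cast n',k.sum(),r,'local',loc(r[0]),'z',np.median(P[:,2]))
if __name__=='__main__':
    cast(sys.argv[1]); s=manip.get_state(); print(s['time_s'],s['ee_pos'],'loc',loc(s['ee_pos']),'F',s['ft_force'],'T',s['ft_torque'],'yaw x',np.degrees(np.arctan2(s['tcp_rot'][1,0],s['tcp_rot'][0,0])),s['tcp_rot'][:,2],s['opening'])
E
python3 loc.py t1; python3 -c "
import cv2;q=cv2.imread('pics/t1.png')[100:270,220:400];cv2.imwrite('pics/t1c.png',cv2.resize(q,None,fx=3.3,fy=3.3))"
```

```text
cast n 1101 ((595.6234741210938, 3.0615234375), (86.09183502197266, 147.767333984375), 84.150634765625) local [-34.53 159.37] z 75.12119953914839
6.4833 [604.48  91.69 133.95] loc [-35.27 248.44] F [-0.13 -0.18 -0.27] T [-0.02  0.    0.02] yaw x 0.30537706172954565 [-0. -0. -1.] 68.11785519241992
```

View pics/t1c.png

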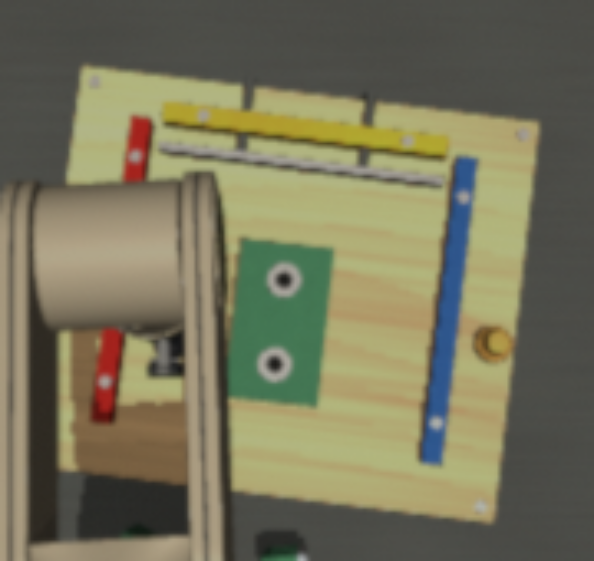

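{"fn": "step_arm", "kwargs": {"deltas": [[0,0,-0.1,0,0,-1],[0,0,-0.1,0,0,-0.62],[0,0,-0.1,0,0,0],[0,0,-0.08,0,0,0],[0,0,-0.03,0,0,0],[0,0,0,0,0,0]]}}

```text
time_s: 6.98
ee_pos: [606.6, 91.9, 30.5]
tcp_rot: [[0.995, -0.105, 0.002], [-0.105, -0.995, -0.004], [0.002, 0.004, -1.0]]
ft_force: [-0.8, 1.3, 0.7]
opening: 68.6
```

```bash
python3 loc.py t2
```

```text
cast n 1079 ((595.6551513671875, 3.6039276123046875), (87.12228393554688, 147.1654052734375), 84.80073547363281) local [-34.56 159.91] z 75.11116567650515
7.0333 [606.79  91.9   31.2 ] loc [-32.99 248.9 ] F [-0.16  0.54 -0.34] T [0.02 0.08 0.02] yaw x -6.004274739167807 [ 0. -0. -1.] 68.26420586422083
```

{"fn": "step_arm", "kwargs": {"deltas": [[-0.004,-0.04,-0.02,0,0,-0.05],[-0.004,-0.04,-0.01,0,0,0],[-0.001,-0.012,0,0,0,0],[-0.001,-0.012,0,0,0,0],[-0.001,-0.012,0,0,0,0],[-0.001,-0.012,0,0,0,0],[-0.001,-0.012,0,0,0,0],[-0.001,-0.012,0,0,0,0],[-0.002,-0.02,0,0,0,0],[-0.002,-0.02,0,0,0,0],[-0.002,-0.02,0,0,0,0],[-0.002,-0.02,0,0,0,0],[-0.002,-0.02,0,0,0,0],[-0.002,-0.02,0,0,0,0],[-0.002,-0.02,0,0,0,0],[-0.002,-0.02,0,0,0,0]]}}

```text
time_s: 8.37
ee_pos: [603.1, 8.0, 30.1]
tcp_rot: [[0.994, -0.106, 0.012], [-0.106, -0.994, -0.001], [0.012, 0.0, -1.0]]
ft_force: [-0.5, 2.7, 0.3]
opening: 68.7
```

```bash
python3 loc.py t3
```

```text
cast n 361 ((587.1976318359375, -75.04698181152344), (24.204471588134766, 146.89512634277344), 84.29383850097656) local [-34.5   80.81] z 74.84502511617029
8.4167 [603.03   6.97  30.12] loc [-27.59 164.05] F [-0.38 -0.2  -0.98] T [0.06 0.02 0.04] yaw x -6.085085264459507 [ 0.01 -0.   -1.  ] 68.18858317635515
```

{"fn": "step_arm", "kwargs": {"deltas": [[-0.0025,-0.02,0,0,0.17,-0.03],[-0.0025,-0.02,0,0,0,0],[-0.0025,-0.02,0,0,0,0],[-0.0025,-0.02,0,0,0,0],[-0.0025,-0.02,0,0,0,0],[-0.0025,-0.02,0,0,0,0],[-0.0025,-0.02,0,0,0,0],[-0.0025,-0.02,0,0,0,0],[-0.001,-0.008,0,0,0,0],[-0.001,-0.008,0,0,0,0]]}}

```text
time_s: 9.25
ee_pos: [597.1, -41.8, 30.4]
tcp_rot: [[0.994, -0.109, -0.001], [-0.109, -0.994, -0.002], [-0.0, 0.002, -1.0]]
ft_force: [0.3, 3.1, -0.8]
opening: 68.2
```

```bash
python3 loc.py t4
```

```text
cast n 156 ((538.2778930664062, -65.4874038696289), (49.50712203979492, 37.10380935668945), 1.0164859294891357) local [-84.17  85.05] z 74.99078297893504
9.3 [597.   -42.28  30.4 ] loc [-28.28 114.44] F [ 0.58  0.29 -0.97] T [ 0.02 -0.01 -0.03] yaw x -6.252888576089377 [-0. -0. -1.] 67.92301589657511
```

{"fn": "step_arm", "kwargs": {"deltas": [[-0.0007,-0.006,0,0,0,0],[-0.0007,-0.006,0,0,0,0],[-0.0007,-0.006,0,0,0,0]]}}

```text
time_s: 9.55
ee_pos: [596.4, -46.7, 30.4]
tcp_rot: [[0.994, -0.109, -0.001], [-0.109, -0.994, -0.002], [-0.001, 0.002, -1.0]]
ft_force: [0.4, 3.3, -1.0]
opening: 68.2
```

{"fn": "step_arm", "kwargs": {"deltas": [[-0.0005,-0.005,0,0,0,0],[-0.0005,-0.005,0,0,0,0]]}}

```text
time_s: 9.72
ee_pos: [596.1, -49.1, 30.4]
tcp_rot: [[0.994, -0.108, -0.001], [-0.108, -0.994, -0.002], [-0.001, 0.002, -1.0]]
ft_force: [0.3, 3.8, -0.5]
opening: 68.5
```

{"fn": "step_arm", "kwargs": {"deltas": [[-0.0005,-0.005,0,0,0,0],[-0.0005,-0.005,0,0,0,0]]}}

```text
time_s: 9.88
ee_pos: [596.0, -50.0, 30.6]
tcp_rot: [[0.994, -0.108, -0.001], [-0.108, -0.994, 0.001], [-0.001, -0.001, -1.0]]
ft_force: [0.2, 13.7, 2.2]
opening: 68.2
```

The casting is on the rail at 13.7 N. I'll hold and read the force.

{"fn": "step_arm", "kwargs": {"deltas": [[-0.0005,-0.005,0,0,0,0]]}}

```text
time_s: 9.97
ee_pos: [596.0, -49.9, 30.6]
tcp_rot: [[0.994, -0.107, -0.001], [-0.107, -0.994, 0.003], [-0.001, -0.003, -1.0]]
ft_force: [0.8, 10.2, -0.9]
opening: 68.4
```

{"fn": "step_arm", "kwargs": {"deltas": [[-0.0005,-0.005,0,0,0,0]]}}

```text
time_s: 10.05
ee_pos: [596.0, -49.8, 30.7]
tcp_rot: [[0.994, -0.107, -0.0], [-0.107, -0.994, 0.005], [-0.001, -0.005, -1.0]]
ft_force: [0.3, 9.2, 0.1]
opening: 68.2
```

{"fn": "step_arm", "kwargs": {"deltas": [[-0.0008,-0.0075,0,-0.06,0,0],[-0.0008,-0.0075,0,-0.06,0,0]]}}

```text
time_s: 10.22
ee_pos: [596.0, -50.1, 30.8]
tcp_rot: [[0.994, -0.106, 0.0], [-0.106, -0.994, 0.002], [0.0, -0.002, -1.0]]
ft_force: [0.8, 11.5, 0.1]
opening: 68.4
```

{"fn": "step_arm", "kwargs": {"deltas": [[-0.0008,-0.008,0,-0.06,0,0],[-0.0008,-0.008,0,-0.06,0,0]]}}

```text
time_s: 10.38
ee_pos: [596.0, -50.3, 31.0]
tcp_rot: [[0.994, -0.105, 0.001], [-0.105, -0.994, -0.002], [0.001, 0.002, -1.0]]
ft_force: [2.2, 12.1, 0.1]
opening: 68.3
```

{"fn": "step_arm", "kwargs": {"deltas": [[-0.002,-0.011,-0.0005,-0.03,0,-0.03],[-0.002,-0.011,-0.0005,-0.03,0,-0.03]]}}

```text
time_s: 10.55
ee_pos: [596.1, -50.4, 31.4]
tcp_rot: [[0.994, -0.108, 0.003], [-0.108, -0.994, 0.001], [0.003, -0.002, -1.0]]
ft_force: [2.9, 16.1, 1.6]
opening: 68.2
```

{"fn": "step_arm", "kwargs": {"deltas": [[-0.002,-0.011,-0.0005,-0.03,0,-0.03],[-0.002,-0.011,-0.0005,-0.03,0,-0.03]]}}

```text
time_s: 10.72
ee_pos: [596.1, -50.4, 31.8]
tcp_rot: [[0.994, -0.11, 0.005], [-0.11, -0.994, 0.004], [0.004, -0.005, -1.0]]
ft_force: [2.4, 15.7, 1.5]
opening: 68.2
```

{"fn": "step_arm", "kwargs": {"deltas": [[-0.001,-0.0118,-0.001,-0.045,0.03,0],[-0.001,-0.0118,-0.001,-0.045,0.03,0],[-0.001,-0.0118,-0.001,-0.045,0.02,0],[-0.001,-0.0118,-0.001,-0.045,0.02,0],[-0.001,-0.0118,-0.001,-0.045,0.02,0]]}}

```text
time_s: 11.13
ee_pos: [595.8, -50.3, 31.6]
tcp_rot: [[0.995, -0.105, -0.003], [-0.105, -0.994, 0.008], [-0.003, -0.008, -1.0]]
ft_force: [0.7, 16.5, 3.1]
opening: 68.6
```

{"fn": "step_arm", "kwargs": {"deltas": [[-0.001,-0.0118,-0.001,-0.045,0.02,0],[-0.001,-0.0118,-0.001,-0.045,0.02,0],[-0.001,-0.0118,-0.001,-0.045,0.02,0],[-0.001,-0.0118,-0.001,-0.045,0.02,0],[-0.001,-0.0118,-0.001,-0.045,0.02,0]]}}

```text
time_s: 11.55
ee_pos: [595.5, -50.1, 31.4]
tcp_rot: [[0.995, -0.103, -0.009], [-0.103, -0.995, 0.013], [-0.01, -0.012, -1.0]]
ft_force: [0.9, 15.7, 3.2]
opening: 68.0
```

{"fn": "step_arm", "kwargs": {"deltas": [[-0.001,-0.0118,-0.001,-0.045,0.02,0],[-0.001,-0.0118,-0.001,-0.045,0.02,0],[-0.001,-0.0118,-0.001,-0.045,0.02,0],[-0.001,-0.0118,-0.001,-0.045,0.02,0]]}}

```text
time_s: 11.88
ee_pos: [595.3, -49.9, 31.3]
tcp_rot: [[0.995, -0.102, -0.013], [-0.102, -0.995, 0.017], [-0.015, -0.015, -1.0]]
ft_force: [0.5, 17.9, 1.5]
opening: 68.5
```

{"fn": "step_arm", "kwargs": {"deltas": [[0.001,0.01,0,0,0,0],[0.002,0.03,0,-0.24,-0.19,0],[0.003,0.04,0,0,0,0],[0,0,0.1,0,0,1],[0,0,0.14,0,0,1],[0,0,0.14,0,0,1],[-0.05,-0.023,0.05,0,0,1],[-0.05,-0.023,0,0,0,1],[-0.05,-0.023,0,0,0,1],[-0.05,-0.023,0,0,0,1],[-0.05,-0.023,0,0,0,1],[-0.05,-0.023,0,0,0,1],[-0.05,-0.023,0,0,0,1],[-0.05,-0.023,0,0,0,1],[-0.05,-0.023,0,0,0,1],[0,0,0,0,0,1],[0,0,0,0,0,1],[0,0,0,0,0,1],[0,0,0,0,0,1],[0,0,0,0,0,1]]}}

```text
time_s: 13.55
ee_pos: [478.3, -85.4, 147.8]
tcp_rot: [[0.416, 0.91, 0.008], [0.91, -0.415, -0.01], [-0.006, 0.011, -1.0]]
ft_force: [0.3, -0.9, 0.1]
opening: 68.2
```

```bash
python3 loc.py t5;  python3 -c "
import cv2;q=cv2.imread('pics/t5.png')[100:270,220:400];cv2.imwrite('pics/t5c.png',cv2.resize(q,None,fx=3.3,fy=3.3))"
```

```text
cast n 903 ((593.6822509765625, -103.6513671875), (86.2863998413086, 127.82508087158203), 83.79275512695312) local [-24.98  53.07] z 75.06493310804876
13.6 [478.34 -85.36 147.88] loc [-141.61   58.84] F [ 0.1  -0.14 -0.94] T [-0.04 -0.02 -0.02] yaw x 65.75569992466797 [ 0.01 -0.01 -1.  ] 68.64312817749077
```

View pics/t5c.png

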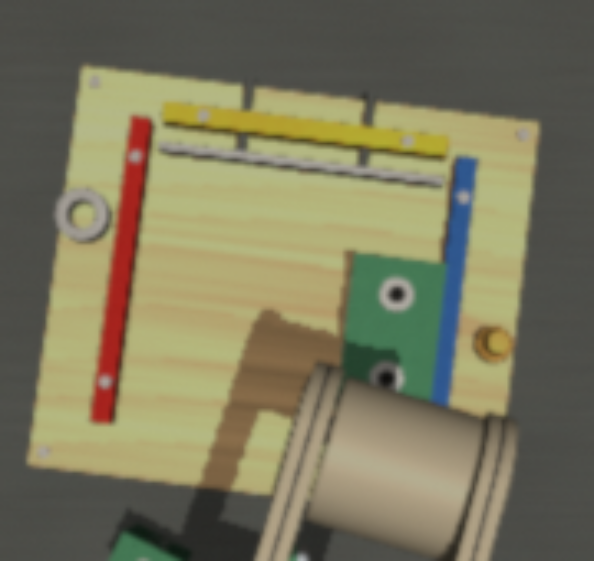

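Seen from above, the casting lies flush against the blue rail (e2 ≈ 53, yaw −6.2°). Next I'll get behind its near end.

{"fn": "step_arm", "kwargs": {"deltas": [[-0.02,-0.006,0,0,0,1],[-0.02,-0.006,0,0,0,1],[0,0,0,0,0,1],[0,0,0,0.1,0.1,1],[0,0,0,0.05,0.05,0.5],[0,0,-0.1,0,0,0],[0,0,-0.1,0,0,0],[0,0,-0.1,0,0,0],[0,0,-0.08,0,0,0],[0,0,0,0,0,0]], "hand": 0.45}}

```text
time_s: 14.43
ee_pos: [470.6, -90.7, 54.7]
tcp_rot: [[0.11, 0.994, 0.006], [0.994, -0.11, -0.002], [-0.001, 0.007, -1.0]]
ft_force: [-0.8, 0.1, -0.8]
opening: 38.2
```

```bash
python3 loc.py t6
```

```text
cast n 966 ((587.6715698242188, -102.85198211669922), (86.4014663696289, 139.59750366210938), 84.10479736328125) local [-31.04  53.22] z 74.83701321201227
14.4833 [471.31 -90.9   56.44] loc [-148.01   52.57] F [-0.84 -0.19  0.04] T [-0.03 -0.03  0.01] yaw x 83.7141946112558 [ 0.01 -0.   -1.  ] 38.35170277827934
```

{"fn": "step_arm", "kwargs": {"deltas": [[0,0.006,-0.06,0,0.1,0],[0,0.002,-0.04,0,0,0],[0,0,-0.01,0,0,0],[0.03,-0.003,0,0,0,0],[0.03,-0.003,0,0,0,0],[0.01,-0.001,0,0,0,0],[0.01,-0.001,0,0,0,0],[0.01,-0.001,0,0,0,0],[0.01,-0.001,0,0,0,0],[0.01,-0.001,0,0,0,0],[0.01,-0.001,0,0,0,0]]}}

```text
time_s: 15.4
ee_pos: [507.4, -93.4, 36.6]
tcp_rot: [[0.112, 0.994, 0.004], [0.994, -0.112, -0.004], [-0.004, 0.005, -1.0]]
ft_force: [-6.4, 0.5, 5.3]
opening: 38.4
```

```bash
python3 loc.py t7
```

```text
cast n 716 ((616.7635498046875, -106.1763916015625), (86.51193237304688, 99.15016174316406), 83.67032623291016) local [-1.76 53.04] z 74.97596937328535
15.45 [507.91 -93.51  36.7 ] loc [-111.34   53.92] F [-3.32  0.63 -0.38] T [0.12 0.56 0.03] yaw x 83.5480875321131 [ 0. -0. -1.] 38.49851197621352
```

{"fn": "step_arm", "kwargs": {"deltas": [[0.015,-0.0015,-0.001,0,0,0.04],[0.02,-0.002,-0.001,0,0,0.03],[0.02,-0.002,-0.001,0,0,0],[0.02,-0.002,-0.001,0,0,0],[0.02,-0.002,-0.001,0,0,0],[0.02,-0.002,-0.001,0,0,0],[0.02,-0.002,-0.001,0,0,0],[0.02,-0.002,-0.001,0,0,0],[0.02,-0.002,-0.001,0,0,0],[0.01,-0.001,0,0,0,0]]}}

```text
time_s: 16.28
ee_pos: [550.3, -98.3, 35.1]
tcp_rot: [[0.108, 0.994, -0.009], [0.994, -0.108, -0.004], [-0.005, -0.008, -1.0]]
ft_force: [-4.6, 0.9, 1.4]
opening: 38.7
```

```bash
python3 loc.py t8
```

```text
cast n 537 ((670.5099487304688, -112.06524658203125), (86.37094116210938, 79.2542724609375), 83.6357192993164) local [52.31 52.97] z 74.84012050664614
16.3333 [550.64 -98.34  35.1 ] loc [-68.34  53.72] F [-1.23  0.26 -0.05] T [-0.01  0.08 -0.03] yaw x 83.82045708886946 [-0.01 -0.   -1.  ] 38.425896836916074
```

{"fn": "step_arm", "kwargs": {"deltas": [[0.016,-0.0016,-0.001,0,-0.1,0],[0.016,-0.0016,-0.001,0,0,0],[0.016,-0.0016,-0.001,0,0,0],[0.016,-0.0016,-0.001,0,0,0],[0.008,-0.0008,0,0,0,0],[0.006,-0.0006,0,0,0,0]]}}

```text
time_s: 16.83
ee_pos: [567.8, -100.3, 34.9]
tcp_rot: [[0.108, 0.994, -0.007], [0.994, -0.108, -0.003], [-0.004, -0.007, -1.0]]
ft_force: [-6.4, 1.1, 4.6]
opening: 38.6
```

{"fn": "step_arm", "kwargs": {"deltas": [[0.006,-0.0006,0,0,0,0],[0.006,-0.0006,0,0,0,0],[0.006,-0.0006,0,0,0,0]]}}

```text
time_s: 17.08
ee_pos: [571.1, -100.6, 34.9]
tcp_rot: [[0.108, 0.994, -0.01], [0.994, -0.108, -0.003], [-0.004, -0.01, -1.0]]
ft_force: [-6.3, 1.1, 4.5]
opening: 38.4
```

```bash
python3 loc.py t9
```

```text
cast n 475 ((695.6973266601562, -114.59761047363281), (85.68058013916016, 70.17109680175781), 83.70092010498047) local [77.62 53.17] z 75.19505812209718
17.1333 [ 571.32 -100.65   34.99] loc [-47.53  53.65] F [-5.07  1.19  3.56] T [ 0.06  0.56 -0.01] yaw x 83.81952395780188 [-0.01 -0.   -1.  ] 38.07528248663269
```

{"fn": "step_arm", "kwargs": {"deltas": [[0.004,-0.0004,0,0,-0.2,0],[0.004,-0.0004,0,0,-0.2,0],[0.005,-0.0005,0,0,-0.05,0]]}}

```text
time_s: 17.38
ee_pos: [573.7, -100.9, 34.6]
tcp_rot: [[0.107, 0.994, 0.022], [0.994, -0.107, -0.003], [-0.0, 0.022, -1.0]]
ft_force: [-6.5, 0.1, 4.1]
opening: 38.1
```

{"fn": "step_arm", "kwargs": {"deltas": [[0.005,-0.0005,0,0,-0.03,0],[0.005,-0.0005,0,0,-0.03,0]]}}

```text
time_s: 17.55
ee_pos: [575.1, -101.0, 34.5]
tcp_rot: [[0.108, 0.994, 0.027], [0.994, -0.108, -0.002], [0.0, 0.027, -1.0]]
ft_force: [-6.9, 1.3, 3.7]
opening: 38.4
```

{"fn": "step_arm", "kwargs": {"deltas": [[0.005,-0.0005,0,0,-0.03,0],[0.005,-0.0005,0,0,-0.03,0]]}}

```text
time_s: 17.72
ee_pos: [576.6, -101.2, 34.4]
tcp_rot: [[0.108, 0.994, 0.031], [0.994, -0.108, -0.002], [0.001, 0.031, -1.0]]
ft_force: [-6.5, -0.1, 3.7]
opening: 38.5
```

{"fn": "step_arm", "kwargs": {"deltas": [[0.005,-0.0005,0.0005,0,0.02,0],[0.005,-0.0005,0.0005,0,0.02,0]]}}

```text
time_s: 17.88
ee_pos: [578.1, -101.4, 34.4]
tcp_rot: [[0.108, 0.994, 0.028], [0.994, -0.108, -0.002], [0.001, 0.028, -1.0]]
ft_force: [-5.2, 1.2, 3.6]
opening: 38.4
```

{"fn": "step_arm", "kwargs": {"deltas": [[0.005,-0.0005,0.0005,0,0.02,0],[0.005,-0.0005,0.0005,0,0.02,0]]}}

```text
time_s: 18.05
ee_pos: [578.4, -101.3, 34.4]
tcp_rot: [[0.108, 0.994, 0.022], [0.994, -0.108, -0.001], [0.001, 0.022, -1.0]]
ft_force: [-13.2, 1.0, 9.5]
opening: 38.3
```

The casting has touched the jaw. I'll ramp the press up carefully.

{"fn": "step_arm", "kwargs": {"deltas": [[0.007,-0.0007,0.001,0,0,0],[0.008,-0.0008,0.001,0,0,0]]}}

```text
time_s: 18.22
ee_pos: [578.4, -101.3, 34.4]
tcp_rot: [[0.108, 0.994, 0.016], [0.994, -0.108, -0.0], [0.002, 0.016, -1.0]]
ft_force: [-16.0, 1.1, 12.2]
opening: 38.1
```

{"fn": "step_arm", "kwargs": {"deltas": [[0.009,-0.0009,0.001,0,-0.03,0],[0.009,-0.0009,0.001,0,-0.03,0]]}}

```text
time_s: 18.38
ee_pos: [578.4, -101.3, 34.3]
tcp_rot: [[0.108, 0.994, 0.012], [0.994, -0.108, 0.001], [0.003, 0.012, -1.0]]
ft_force: [-16.7, 1.9, 11.8]
opening: 38.3
```

{"fn": "step_arm", "kwargs": {"deltas": [[0.0095,-0.001,0.003,0,-0.05,0],[0.0095,-0.001,0.003,0,-0.05,0],[0.0095,-0.001,0.003,0,-0.05,0]]}}

```text
time_s: 18.63
ee_pos: [578.4, -101.3, 34.4]
tcp_rot: [[0.108, 0.994, 0.01], [0.994, -0.108, 0.003], [0.004, 0.009, -1.0]]
ft_force: [-13.3, 1.7, 8.4]
opening: 38.5
```

{"fn": "step_arm", "kwargs": {"deltas": [[0.0095,-0.001,0.003,0,-0.05,0],[0.0095,-0.001,0.003,0,-0.05,0],[0.0095,-0.001,0.003,0,-0.05,0],[0.0095,-0.001,0.003,0,-0.05,0]]}}

```text
time_s: 18.97
ee_pos: [578.4, -101.3, 34.5]
tcp_rot: [[0.107, 0.994, 0.007], [0.994, -0.107, 0.006], [0.007, 0.007, -1.0]]
ft_force: [-13.2, 0.7, 8.0]
opening: 38.5
```

{"fn": "step_arm", "kwargs": {"deltas": [[0.0125,-0.0013,0.003,-0.05,-0.05,0],[0.0125,-0.0013,0.003,-0.05,-0.05,0]]}}

```text
time_s: 19.13
ee_pos: [578.3, -101.3, 34.5]
tcp_rot: [[0.107, 0.994, 0.002], [0.994, -0.107, 0.001], [0.001, 0.002, -1.0]]
ft_force: [-18.8, 0.5, 11.8]
opening: 38.5
```

{"fn": "step_arm", "kwargs": {"deltas": [[0.0135,-0.0014,0.003,-0.04,-0.05,0],[0.0135,-0.0014,0.003,-0.04,-0.05,0]]}}

```text
time_s: 19.3
ee_pos: [578.2, -101.5, 34.5]
tcp_rot: [[0.107, 0.994, -0.003], [0.994, -0.107, -0.003], [-0.004, -0.003, -1.0]]
ft_force: [-20.5, 0.2, 12.2]
opening: 38.1
```

{"fn": "step_arm", "kwargs": {"deltas": [[0.0122,-0.0012,0.003,0,-0.08,0],[0.0122,-0.0012,0.003,-0.02,-0.08,0],[0.0122,-0.0012,0.003,-0.02,-0.08,0],[0.0122,-0.0012,0.003,-0.02,-0.08,0]]}}

```text
time_s: 19.63
ee_pos: [578.2, -101.4, 34.5]
tcp_rot: [[0.107, 0.994, -0.003], [0.994, -0.107, -0.004], [-0.004, -0.003, -1.0]]
ft_force: [-18.4, 1.3, 11.6]
opening: 38.6
```

{"fn": "step_arm", "kwargs": {"deltas": [[0.0122,-0.0012,0.003,-0.02,-0.08,0],[0.0122,-0.0012,0.003,-0.02,-0.08,0],[0.0122,-0.0012,0.003,-0.02,-0.08,0],[0.0122,-0.0012,0.003,-0.02,-0.08,0]]}}

```text
time_s: 19.97
ee_pos: [578.2, -101.5, 34.5]
tcp_rot: [[0.108, 0.994, -0.003], [0.994, -0.108, -0.006], [-0.006, -0.002, -1.0]]
ft_force: [-17.6, 0.4, 10.9]
opening: 38.5
```

{"fn": "step_arm", "kwargs": {"deltas": [[0.0122,-0.0012,0.003,-0.02,-0.08,0],[0.0122,-0.0012,0.003,-0.02,-0.08,0],[0.0122,-0.0012,0.003,-0.02,-0.08,0],[0.0122,-0.0012,0.003,-0.02,-0.08,0]]}}

```text
time_s: 20.3
ee_pos: [578.2, -101.5, 34.5]
tcp_rot: [[0.108, 0.994, -0.003], [0.994, -0.108, -0.007], [-0.008, -0.002, -1.0]]
ft_force: [-17.9, 1.3, 10.9]
opening: 38.6
```

```bash
python3 loc.py t10
```

```text
cast n 486 ((701.3200073242188, -115.19825744628906), (86.30121612548828, 72.8551254272461), 83.91675567626953) local [83.28 53.18] z 75.18291294259677
20.35 [ 578.19 -101.53   34.59] loc [-40.61  53.51] F [-18.12   0.3    9.94] T [0.46 2.45 0.03] yaw x 83.8131615215877 [-0.   -0.01 -1.  ] 38.50383910958212
```

It was held at about 18 N for 1.2 s, and the front end measures 119.7 against a jaw face at about 120. Now I'll back off straight and lift.

{"fn": "step_arm", "kwargs": {"deltas": [[-0.006,0.0006,0,0,0,0],[-0.02,0.002,0,0,0,0],[-0.04,0.004,0,0,0,0],[-0.06,0.006,0,0,0,0],[-0.08,0.008,0,0,0,0],[0,0,0.1,0,0,0],[0,0,0.14,0,0,0],[0,0,0.14,0,0,0],[-0.08,0.13,0.1,0,0,0],[-0.08,0.14,0,0,0,0],[-0.08,0.14,0,0,0,0],[-0.03,0.15,0,0,0,0],[0,0.15,0,0,0,0],[0,0.15,0,0,0,0],[0,0,0,0,0,0]]}}

```text
time_s: 21.6
ee_pos: [458.3, 122.5, 159.2]
tcp_rot: [[0.115, 0.993, 0.032], [0.993, -0.115, -0.003], [0.0, 0.032, -0.999]]
ft_force: [0.7, -0.1, 0.1]
opening: 38.7
```

```bash
python3 loc.py t11;  python3 - <<'E'
from h import *
cap('side','side11')
q=cv2.imread('pics/t11.png')[100:300,220:400];cv2.imwrite('pics/t11c.png',cv2.resize(q,None,fx=3,fy=3,interpolation=cv2.INTER_CUBIC))
q=cv2.imread('pics/side11.png')[130:290,180:430];cv2.imwrite('pics/s11c.png',cv2.resize(q,None,fx=3,fy=3,interpolation=cv2.INTER_CUBIC))
E
```

```text
cast n 1123 ((662.52880859375, -111.0525894165039), (86.73552703857422, 149.57205200195312), 83.68040466308594) local [44.27 53.12] z 74.82993943625343
21.65 [458.56 120.22 159.21] loc [-183.41  261.09] F [ 0.42  0.65 -0.68] T [-0.    0.   -0.07] yaw x 83.42085125483305 [ 0.03 -0.01 -1.  ] 38.50948154162986
```

View pics/t11c.png

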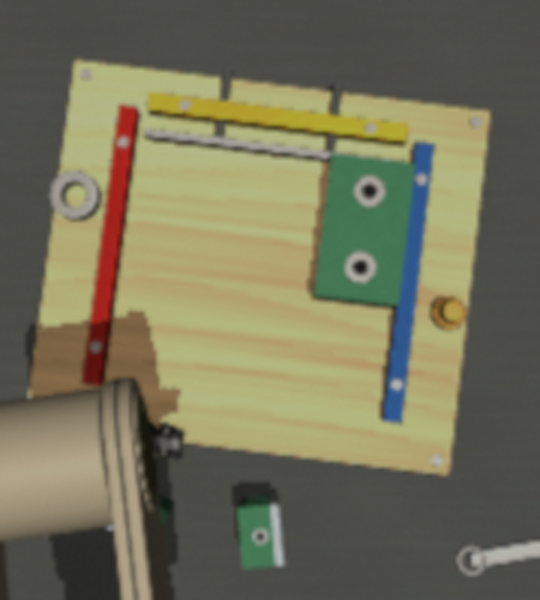

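View pics/s11c.png

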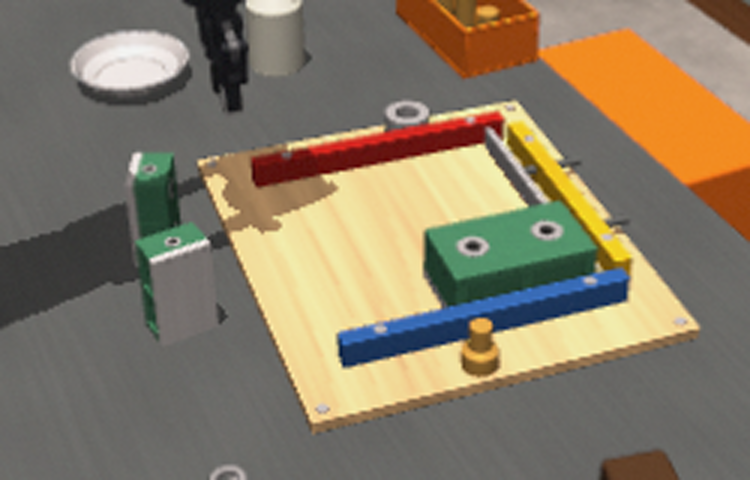

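Both seats look flush and e2 hasn't changed since it was pressed on the rail. The bystanders are where they were and the arm is clear, so I'm handing in.

```bash
python3 -c "
from rig import manip
print(manip.hand_in())"
```

```text
the job is handed in; nothing more can be done
None
```

I toppled the large green casting onto its machined face and seated it against the blue rail, then the steel jaw. I handed the job in at about 21.7 s, with the arm clear of everything.

- **Toppling:** I pushed high on the green back with about 1 N. The casting went over cleanly and lay flat, and I did not lift it.
- **Blue rail:** I slid it square to the rail and pressed with 15.7–18 N of tool force for about 1.3 s. Sliding friction took about 3 N of that.
- **Steel jaw:** I slid it along the rail until it touched the jaw, then pressed with 17.6–20.5 N of tool force for about 1.2 s. Sliding friction took about 5–6 N of that, so I put the force on the jaw at 12–15 N. Between calls, the highest tool reading I saw was 20.5 N, below the 25 N limit; I did not see the force inside a call.

**Last checks (top camera):**

| Check | Measured | Expected |
|---|---|---|
| Centre line to rail centre line | 53.1 mm | 54 mm |
| Yaw of the casting | −6.3° | −6.2° (rail) |
| Front end along the rail | about 119.3 mm | about 120 mm (jaw face) |

The rail distance did not change while it slid along to the jaw, and I put the 1 mm difference down to the camera's calibration error of about 2 mm. The bystanders in the last views (collar, plug, pan, spanner) and the small castings looked unmoved. I did not check the carton, wax block and sprayer one by one, but the arm never went near them.

**Less than ideal:** While pressing on the jaw, the fingers also pushed down on the casting with 8–12 N from friction. The force on the jaw is therefore less certain than the tool reading. The press also dipped to 13 N for about half a second before the steady hold.

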